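# Fit the right partition into the pantry tray

## Task

Three look-alike plywood partition boards wait in the stand; pinch them where they stand to feel which one is the 12 mm board, and leave the thinner and the thicker one in the stand. Take that board over to the pantry tray, feel gently for the slot in its holder, and push the board down into it fully home, past the spring tongue that will hold it, before letting go; never press it hard on the tray or holder (stay under 20 N). Do not disturb the jar, the can and the mug.

Things in the scene. Friction and masses are not known exactly. Their poses are not given: they have to be found in the camera images.
- board_a: one of three plywood partition boards of one look, 110 mm long (own x), 85 mm tall (own z); they differ only in thickness (own y): one is 9 mm, one 12 mm, one 15 mm, and which is which is not told. About 80 g (varies at random). Origin: centre of its lower edge. It starts upright in one of the stand's three bays.
- board_b: one of three plywood partition boards of one look, 110 mm long (own x), 85 mm tall (own z); they differ only in thickness (own y): one is 9 mm, one 12 mm, one 15 mm, and which is which is not told. About 80 g (varies at random). Origin: centre of its lower edge. It starts upright in one of the stand's three bays.
- board_c: one of three plywood partition boards of one look, 110 mm long (own x), 85 mm tall (own z); they differ only in thickness (own y): one is 9 mm, one 12 mm, one 15 mm, and which is which is not told. About 80 g (varies at random). Origin: centre of its lower edge. It starts upright in one of the stand's three bays.
- stand: dark wooden stand, fixed, 100 (x) x 190 (y) x 32 mm tall, three equal bays side by side along its y at y = -65, 0 and +65 mm, each 19 mm wide and 22 mm deep (floor 10 mm above the counter), open at both ends; a board stands in each, its faces square to the stand's y, its length along the stand's x, its top 95 mm above the counter. Origin: centre of the underside.
- tray: pantry tray of brown wood, fixed, 170 (x) x 240 (y) x 40 mm tall, walls and floor 8 mm; three closed tins 56 mm tall stand fixed along its +y wall (their centres at y = +87 mm). Across its middle is a pale wooden holder that takes a board on edge, length along the tray's x, faces square to the tray's y. Origin: centre of the underside.
- slot (a point): nominal middle of the holder's slot, at the height of its top faces (55 mm above the counter); axes as the tray's. The holder fits its rails stiffly and the slot's true centre line lies anywhere up to 15 mm to either side of this point along the tray's y, differently each time, not told (along x it is exact). The slot is 13.5 mm wide and 33 mm deep.
- seat (a point): the slot's floor below slot, 22 mm above the counter. The slot (116 mm long) is two grooves, 36 to 58 mm from the middle along x, open between; each lies between cheeks 26 mm thick along y with flat tops (holder 128 x 65.5 mm). The holder is sprung: pressed down it gives from about 3 N, then 1 mm per 2 N, stops solid after 5 mm, and rises when let go.
- tongue (a joint): steel spring tongue, 24 mm wide, on the +y side at the slot's middle, 4 to 25 mm above the seat, juts 3 mm into the slot, its upper part sloped back. Value: m it is pushed back along +y; 0 free, about 0.0015 with the 12 mm board home; the 9 mm board does not hold it back, the 15 mm board does not enter. A board meets it 12 to 21 mm below the top faces: up to some 10 N to pass.
- jar: bystander: glass jar with a wooden cap, 68 mm across, 110 mm tall, loose; origin at the centre of its foot
- can: bystander: tin can, 66 mm across, 90 mm tall, loose; origin at the centre of its foot
- mug: bystander: white mug, 80 mm across, 85 mm tall, handle to its +y, loose; origin at the centre of its foot
Not all that is in view belongs to the job. Of the things shaped like the stand, the wooden one is meant. Leave any pink look-alike of the board_b alone.

How it is judged:
By the outcome, as a careful person would: the job done as asked, in the order asked, and still so for the second after the job is handed in, with the robot touching nothing.
It also fails if it takes over 58 s, if anything falls off the work surface, if the arm or the gripper's body presses on something with over 40 N, if the wrist force passes 120 N, or if a joint passes its speed limit or range.

## Robot

A 6-joint arm with a two-finger parallel gripper is mounted at the origin on the work surface. World frame = base frame: x ahead of the robot, y to its left, z up, the work surface at z = 0. Lengths are in m, angles in rad, forces in N, time in s.
With the tool pointing down it reaches from about 0.325 to 0.775 m from the base axis. Payload 5.5 kg.
Tool frame: the origin (TCP) lies at the very end of the fingers, on their centre line; the grasp point (between the pads) lies bot.grip_point_offset behind it (bot.grip_point_offset is the distance from the TCP to the grasp point, in m); z points along the fingers, y is the line along which they close (so a half turn about z gives the same grasp; the last joint's range is limited). The gripper opens to 85 mm and grips with 20 to 120 N. Pads are 22 mm wide; open, the fingers measure 114 mm over their backs; the gripper's body (76 mm by 85 mm) begins 54 mm behind the grasp point. The pads swing forward as they close: fully open they stand 13 mm farther back than shut.
Start: joints at [1.094, 0.091, 1.231, -0, 1.82, -0.057], TCP at [0.245, 0.548, 0.231] pointing down, gripper open.
Joint ranges: [-2.87, 2.87], [-0.86, 2.18], [0.17, 2.46], [-1.51, 4.65], [0.06, 2.69], [-2.65, 2.65]. Speed limits (rad/s): [2.57, 2.57, 3.01, 3.14, 3.14, 3.14].

## Interface

Orientations are given as [roll, pitch, yaw] about the fixed x, y, z axes, in that order (R = Rz(yaw) Ry(pitch) Rx(roll)).
In Python, from plant import bot, read_camera, camera_model, order gives the robot as it stands.
- The arm moves only by the tool drive_tool, never from a script. Its argument "motion" is a list of rows, each a list of 7 numbers: the shift along the tool's x, y, z in mm, then the turn, a rotation vector about the tool's x, y, z in rad, then the gripper's target within -1 to 1 (shut at 1, half-way at 0, fully open at -1). In form: [[dx, dy, dz, rx, ry, rz, hand], ...]. A call has 1 to 12 rows; each row is the pose to reach, as a shift and turn from the pose commanded when the call began, along the tool's axes at that moment; what a row does not reach only later rows make up. A row lasts 1/10 s, in which the tool goes at most 50 mm and 8.59 degrees, less where a joint would pass 70% of its speed; a pose out of reach is approached as far as the arm can. A call with a gripper value outside its range is refused whole. The fingers move at their own pace and stop on an object; the grip force is fixed at half the most. Time passes only in rows, so rows that repeat a pose let the fingers close. It gives the time, the measured TCP pose, the force, the opening and the grip force at its end, in the units of the state.
- bot.read_state(): the state, without advancing time (a new reading comes with each control period).
- read_camera(name): name is "scene" or "top"; returns the picture (384x512x3 uint8, red, green, blue); there is no depth.
- camera_model(name): a dict with "fov_y" (degrees; the focal length in pixels is half the picture's height over the tangent of half this angle, whatever the lens; pixels are square), "cx", "cy" (the principal point, pixels), "eye" and "orientation" of the camera in the world. Camera axes: x right, y down, z forward; pixel columns grow to the right and rows downward; lengths in m; the calibration is good to about 2 mm. A picture is of the moment at which its call begins. camera_model takes no time and is no camera call.
- order.sign_off(): hands the job in; it is judged then, once.
The state is a dict: "time_s": time; "joints": joint angles; "joint_velocities": joint speeds; "effort": joint torques, N m; "ee_pos": TCP position; "tool_rot": TCP orientation; "ft_force": force on the tool from outside, world axes, zero at the start; "wrist_torque": the same for the moment, N m; "gripper_width": finger opening in m; "gripper_force": force on a finger pad.
Only numpy, scipy, OpenCV 4.12 (cv2) and the standard library are available. Lean on these libraries where they do the work, as an engineer would, in place of code of your own. Each camera call takes 0.05 s, during which the arm holds its last target. There are 200 camera calls.

## Working session

There is one attempt and no reset: what is moved stays moved. The work goes in short steps, Python scripts to look and compute and a tool call to move; the robot and the scene stay as the last step left them, time stands still between calls to the robot, and variables do not carry over. Pictures are saved under pics/ and viewed, at most 10 in all, crops included, and the job is handed in when it is done.

Besides the shell and the picture viewer there is one more tool, called after "Emit:" as name([rows], argument=value, ...), one row to a line, values as JSON. drive_tool: Moves the arm, as the interface text tells. Its arguments: {"type":"object","properties":{"motion":{"type":"array"}},"required":["motion"]}

```bash
ls; mkdir -p pics
python3 - <<'E'
from plant import bot, read_camera, camera_model
import cv2
for n in ("scene","top"):
    cv2.imwrite(f"pics/{n}0.png",read_camera(n)[:,:,::-1]); print(n,camera_model(n))
print(bot.read_state(), bot.grip_point_offset)
E
```

```text
pics
scene {'fov_y': 48.32980396610715, 'cx': 249.5791504062457, 'cy': 193.93242812985181, 'eye': array([ 1.32577086, -0.42767754,  0.87631197]), 'orientation': array([-2.32337469,  0.00926062,  1.18128291])}
top {'fov_y': 57.2239382752877, 'cx': 257.6891616535569, 'cy': 194.00007575128126, 'eye': array([ 0.37156125, -0.08369166,  0.8817016 ]), 'orientation': array([-2.94332908, -0.02126645, -1.54278115])}
{'time_s': 0.1, 'joints': array([ 1.09427422e+00,  9.18185784e-02,  1.23177673e+00,  2.45875484e-05,
        1.81976580e+00, -5.67093284e-02]), 'joint_velocities': array([-1.05299702e-03, -3.07019095e-03, -1.19734733e-03,  9.28887170e-04,
        9.78804819e-05,  9.23001209e-04]), 'effort': array([ 1.45946549e-03, -4.60219109e+01, -4.19217288e+01, -1.20486516e-04,
        1.07120967e-02, -4.89203114e-05]), 'ee_pos': array([0.24444218, 0.54768477, 0.2302366 ]), 'tool_rot': array([-3.13982840e+00, -1.24035738e-04,  2.72178580e+00]), 'ft_force': array([-0.56679855,  0.12214157,  0.12917415]), 'wrist_torque': array([ 0.0165785 , -0.03933259,  0.01784192]), 'gripper_force': 0.0, 'gripper_width': 0.08542992243689689} 0.0187
```

View pics/scene0.png

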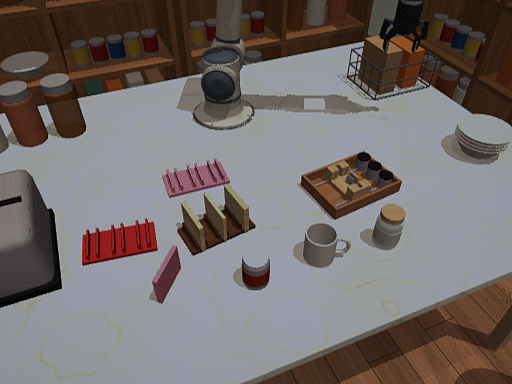

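View pics/top0.png

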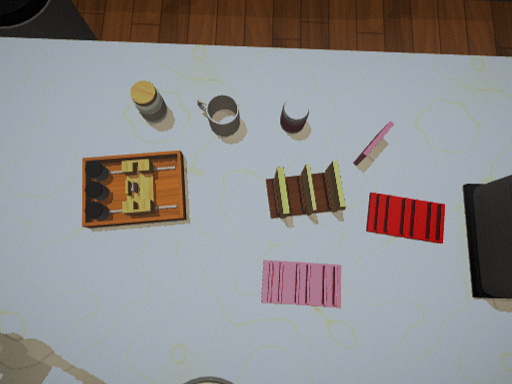

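The wooden stand sits at about (307,190) in top, with three pale boards at x≈282, 308 and 336. The look-alikes are a red stand at (405,218), a pink stand at (301,284) and a pink board at (375,143). The dark wooden stand holding plywood boards fits the description. The tray is at (135,188). I'll confirm in an enlarged crop and measure.

```bash
cat > h.py <<'E'
import numpy as np, cv2
from scipy.spatial.transform import Rotation as R
from plant import bot, read_camera, camera_model
def cam(n):
    m=camera_model(n); f=192/np.tan(np.radians(m["fov_y"]/2))
    return m, f, R.from_euler("xyz",m["orientation"]).as_matrix()
def proj(n,p):
    m,f,M=cam(n); q=(np.atleast_2d(p)-m["eye"])@M
    return np.c_[m["cx"]+f*q[:,0]/q[:,2], m["cy"]+f*q[:,1]/q[:,2]]
def onplane(n,uv,z):
    m,f,M=cam(n); uv=np.atleast_2d(uv).astype(float)
    d=np.c_[(uv[:,0]-m["cx"])/f,(uv[:,1]-m["cy"])/f,np.ones(len(uv))]@M.T
    return m["eye"]+d*((z-m["eye"][2])/d[:,2])[:,None]
E
python3 - <<'E'
from h import *
a=cv2.imread("pics/top0.png"); s=cv2.imread("pics/scene0.png")
c=np.vstack([np.hstack([cv2.resize(a[140:240,70:200],None,fx=3,fy=3,interpolation=2),cv2.resize(a[140:240,255:355],None,fx=3,fy=3,interpolation=2)]),
 np.hstack([cv2.resize(s[140:220,295:425],None,fx=3,fy=3,interpolation=2),cv2.resize(s[175:255,165:265],None,fx=3,fy=3,interpolation=2)])])
cv2.imwrite("pics/crop.png",c); print(c.shape)
print(proj("scene",[[0.2444,.5477,.23],[0,0,0]]),proj("top",[[0,0,0]]))
for u in [(280,190),(307,187),(335,185),(135,188)]: print(a[u[1],u[0]])
hsv=cv2.cvtColor(a,cv2.COLOR_BGR2HSV)
for p in [(274,200),(295,195),(320,195),(176,170),(284,180),(310,180),(339,180),(140,185),(404,215)]: print(p,hsv[p[1],p[0]])
E
```

```text
(540, 690, 3)
[[397.5446916   54.62388375]
 [223.14015351 111.98346237]] [[207.40749395 432.52542346]]
[104 165 163]
[41 58 72]
[41 57 67]
[49 54 60]
(274, 200) [ 10 106  60]
(295, 195) [ 10 160  91]
(320, 195) [ 10 157  91]
(176, 170) [ 13 187 162]
(284, 180) [ 33  98 185]
(310, 180) [ 34  90 179]
(339, 180) [ 34 102 178]
(140, 185) [ 26 130 171]
(404, 215) [  0 223 166]
```

View pics/crop.png

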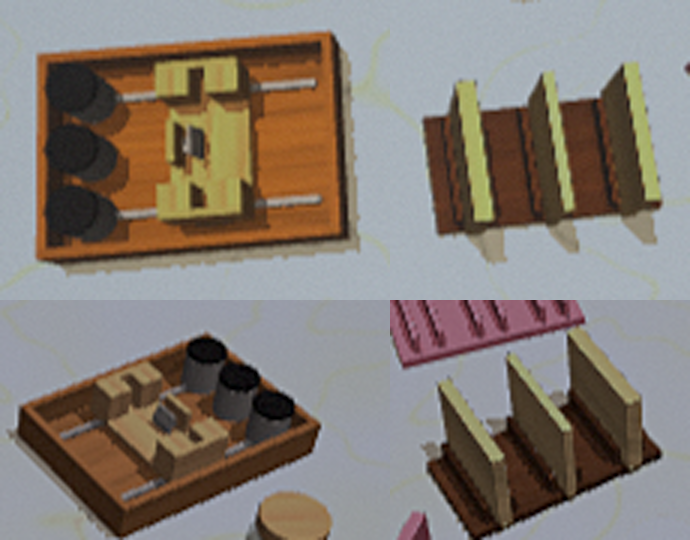

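The crop confirms it: the dark-wood stand has three plywood boards, and the left strip looks widest. The brown tray has a pale holder near its middle, with tins on its +y (image left) side. Next I'll do metric fits.

```bash
cat > meas.py <<'E'
from h import *
a=cv2.imread("pics/top0.png"); s=cv2.imread("pics/scene0.png")
def boards(img,box,lo,hi):
    hsv=cv2.cvtColor(img,cv2.COLOR_BGR2HSV); m=cv2.inRange(hsv,lo,hi); k=np.zeros_like(m); x0,y0,x1,y1=box; k[y0:y1,x0:x1]=m[y0:y1,x0:x1]; return k
k=boards(a,(255,140,355,240),(24,60,140),(45,170,255))
n,l,st,ce=cv2.connectedComponentsWithStats(k)
for i in range(1,n):
    if st[i,4]<40: continue
    ys,xs=np.where(l==i); w=onplane("top",np.c_[xs,ys],.095)[:,:2]; 
    r=cv2.minAreaRect(w.astype(np.float32)*1000); ev=np.linalg.eigh(np.cov((w).T))[1][:,1]
    print("board",w.mean(0).round(4),np.round(r[1],1),"areaW mm", round(st[i,4]*(2.23**2)/110,1),"yaw",np.degrees(np.arctan2(ev[1],ev[0])).round(2))
# tray mask outlines
for n_,im,box in (("top",a,(75,140,195,235)),("scene",s,(295,145,410,222))):
    hsv=cv2.cvtColor(im,cv2.COLOR_BGR2HSV)
    m=cv2.inRange(hsv,(5,110,30),(20,255,255)); k=np.zeros_like(m); x0,y0,x1,y1=box; k[y0:y1,x0:x1]=m[y0:y1,x0:x1]
    k=cv2.morphologyEx(k,cv2.MORPH_OPEN,np.ones((2,2)))
    c=max(cv2.findContours(k,cv2.RETR_EXTERNAL,cv2.CHAIN_APPROX_NONE)[0],key=cv2.contourArea); h=cv2.convexHull(c)
    ap=cv2.approxPolyDP(h,3,True)[:,0]; print(n_,ap.tolist()); print(onplane(n_,ap,.04)[:,:2].round(4).tolist()); print(onplane(n_,ap,0)[:,:2].round(4).tolist())
# holder mask
k=boards(a,(110,150,165,225),(20,70,90),(40,255,255)); ys,xs=np.where(k)
w=onplane("top",np.c_[xs,ys],.055)[:,:2]; print("holder",w.mean(0),len(xs), cv2.minAreaRect((w*1000).astype(np.float32)))
E
python3 meas.py
python3 - <<'E'
from h import *
a=cv2.imread("pics/top0.png")
cv2.imwrite("pics/crop2.png",cv2.resize(a[146:236,76:192],None,fx=6,fy=6,interpolation=cv2.INTER_CUBIC))
E
```

```text
board [ 0.5619 -0.2816] [107.3  11.4] areaW mm 10.0 yaw -171.4
board [ 0.5515 -0.2174] [106.9   8. ] areaW mm 7.1 yaw -171.31
board [ 0.5425 -0.1531] [108.3  14.1] areaW mm 12.7 yaw -171.61
top [[181, 152], [184, 219], [83, 226], [84, 159]]
[[0.6415, 0.0968], [0.4744, 0.0778], [0.4504, 0.315], [0.6152, 0.3332]]
[[0.6543, 0.1054], [0.4793, 0.0855], [0.4542, 0.334], [0.6268, 0.353]]
scene [[402, 182], [399, 191], [337, 219], [302, 185], [304, 176], [357, 155]]
[[0.6231, 0.3356], [0.6518, 0.3037], [0.6789, 0.0831], [0.5208, 0.0598], [0.4873, 0.0839], [0.4622, 0.2848]]
[[0.5895, 0.3721], [0.6196, 0.3386], [0.648, 0.1076], [0.4823, 0.0831], [0.4472, 0.1084], [0.4209, 0.3189]]
holder [0.54585539 0.18967977] 1095 ((536.6683959960938, 190.3550567626953), (158.03677368164062, 74.11324310302734), 7.032268524169922)
```

View pics/crop2.png

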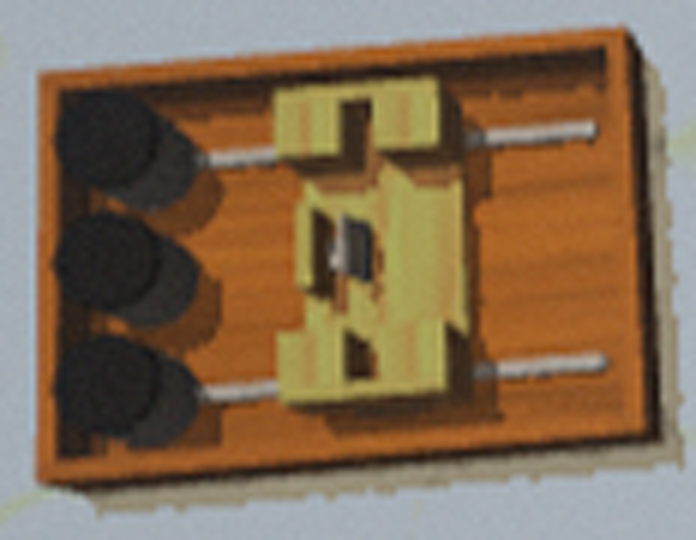

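The crop shows the holder's upper block spanning px (277,92)–(440,77) and its lower block (281,405)–(447,392). The slot edges are at x≈341/373 (top) and 346/377 (bottom). The rim corners are (40,73), (628,30), (655,440) and (42,482). I'll convert these with subpixel line fits for yaw.

```bash
cat > m2.py <<'E'
from h import *
a=cv2.imread("pics/top0.png"); 
def cr(P): P=np.atleast_2d(P).astype(float); return np.c_[76+(P[:,0]+.5)/6-.5,146+(P[:,1]+.5)/6-.5]
hc=onplane("top",cr([(277,92),(440,77),(447,392),(281,405)]),.055)[:,:2]
print("holder corners",hc.round(4).tolist(),hc.mean(0))
d=hc-np.roll(hc,-1,0);print(np.linalg.norm(d,axis=1).round(4),np.degrees(np.arctan2(d[:,1],d[:,0])).round(2))
sl=onplane("top",cr([(341,100),(373,98),(346,376),(377,374)]),.055)[:,:2]; print("slot",sl.round(4).tolist(),sl.mean(0))
rc=onplane("top",cr([(40,73),(628,30),(655,440),(42,482)]),.04)[:,:2]; print("rim",rc.round(4).tolist(),rc.mean(0))
# subpixel edge lines: hue/sat step between light counter and brown in saturation channel
S=cv2.GaussianBlur(cv2.cvtColor(a,cv2.COLOR_BGR2HSV)[:,:,1].astype(float),(0,0),.6)
def edge(pts,nrm,z,lbl,half=4):
    out=[]
    for p in pts:
        t=np.arange(-half,half+.01,.1); q=np.array(p)+t[:,None]*nrm
        v=cv2.remap(S.astype(np.float32),q[:,0].astype(np.float32)[None],q[:,1].astype(np.float32)[None],1)[0]
        out.append(q[np.argmax(np.abs(np.gradient(v)))])
    w=onplane("top",np.array(out),z)[:,:2]
    vx,vy,x,y=cv2.fitLine((w*1000).astype(np.float32),cv2.DIST_HUBER,0,.01,.01).ravel(); print(lbl,np.degrees(np.arctan2(vy,vx)).round(2),(x/1000).round(4),(y/1000).round(4),"res",np.abs((w*1000-[x,y])@[-vy,vx]).mean().round(2))
L=np.linspace(.08,.92,40)[:,None]; C=cr([(40,73),(628,30),(655,440),(42,482)])
edge(C[0]+L*(C[1]-C[0]),np.array([0,1.]),.04,"far edge (y dir)",2.5)
edge(C[3]+L*(C[2]-C[3]),np.array([0,1.]),.04,"near edge",2.5)
edge(C[0]+L*(C[3]-C[0]),np.array([1.,0]),.04,"left edge (x dir)",2.5)
H=cr([(277,92),(440,77),(447,392),(281,405)])
E
python3 m2.py
```

```text
holder corners [[0.6092, 0.2348], [0.6177, 0.17], [0.4893, 0.1559], [0.4821, 0.22]] [0.54955946 0.19517853]
[0.0653 0.1292 0.0645 0.1279] [  97.52    6.28  -83.64 -173.38]
slot [[0.6067, 0.2088], [0.608, 0.1961], [0.4944, 0.1959], [0.4955, 0.1839]] [0.55114516 0.1961669 ]
rim [[0.6182, 0.3379], [0.6451, 0.099], [0.4747, 0.0761], [0.4506, 0.316]] [0.54714755 0.20723371]
far edge (y dir) -83.09 0.6324 0.2196 res 0.75
near edge -83.54 0.462 0.198 res 1.39
left edge (x dir) 5.59 0.5357 0.3287 res 1.16
```

```bash
cat >> h.py <<'E'
def go(p,yaw_deg):
    s=bot.read_state(); M=R.from_euler("xyz",s["tool_rot"]); T=R.from_euler("xyz",[np.pi,0,np.radians(yaw_deg)])
    print("shift mm",(M.inv().apply(np.array(p)-s["ee_pos"])*1000).round(1),"turn",(M.inv()*T).as_rotvec().round(4),"t",round(s["time_s"],2))
E
python3 -c "
from h import *
go((.5425,-.1531,.16),188.6); print(proj('top',[[.5425,-.1531,.095],[.5425,-.1531,.16]]))"
```

```text
shift mm [-557.8 -518.3   71.1] turn [-0.0017 -0.0006 -0.5699] t 0.1
[[282.76785553 189.4632497 ]
 [285.57608038 183.00378939]]
```

Emit:
drive_tool([
  [-558,-518,20,-0.0017,-0.0006,-0.57,0.0],
  [-558,-518,20,-0.0017,-0.0006,-0.57,0.0],
  [-558,-518,20,-0.0017,-0.0006,-0.57,0.0],
  [-558,-518,20,-0.0017,-0.0006,-0.57,0.0],
  [-558,-518,20,-0.0017,-0.0006,-0.57,0.0],
  [-558,-518,20,-0.0017,-0.0006,-0.57,0.0],
  [-558,-518,20,-0.0017,-0.0006,-0.57,0.0],
  [-558,-518,20,-0.0017,-0.0006,-0.57,0.0],
  [-558,-518,20,-0.0017,-0.0006,-0.57,0.0],
  [-558,-518,20,-0.0017,-0.0006,-0.57,0.0],
  [-558,-518,20,-0.0017,-0.0006,-0.57,0.0],
  [-558,-518,20,-0.0017,-0.0006,-0.57,0.0],
])

```text
time_s: 1.3
ee_pos: [0.478, -0.0013, 0.2154]
tool_rot: [3.14, 0.001, -2.992]
ft_force: [0.5, 0.7, -0.2]
gripper_width: 0.0428
gripper_force: 0.0
```

```bash
python3 -c "
from h import *
go((.5425,-.1531,.12),188.6)"
```

```text
shift mm [ -41.  -159.9   95.2] turn [ 0.0017  0.001  -0.0001] t 1.3
```

Emit:
drive_tool([
  [-41,-160,75,0,0,0,0.0],
  [-41,-160,75,0,0,0,0.0],
  [-41,-160,75,0,0,0,0.0],
  [-41,-160,75,0,0,0,0.0],
  [-41,-160,75,0,0,0,0.0],
  [-41,-160,75,0,0,0,0.0],
  [-41,-160,75,0,0,0,0.0],
])

```text
time_s: 2.0
ee_pos: [0.5424, -0.1504, 0.1412]
tool_rot: [3.14, 0.002, -2.991]
ft_force: [0.2, -1.0, 1.2]
gripper_width: 0.0426
gripper_force: 0.0
```

Run:
```python
from h import *
go((.5425,-.1531,.058),188.6)
a=read_camera("top");s=read_camera("scene")
cv2.imwrite("pics/g1.png",np.hstack([cv2.resize(a[120:250,235:365],None,fx=3,fy=3),cv2.resize(s[130:260,150:280],None,fx=3,fy=3)])[:,:,::-1])
```

```text
shift mm [ 0.4 -2.8 83.2] turn [0.0015 0.0019 0.0009] t 2.0
```

View pics/g1.png

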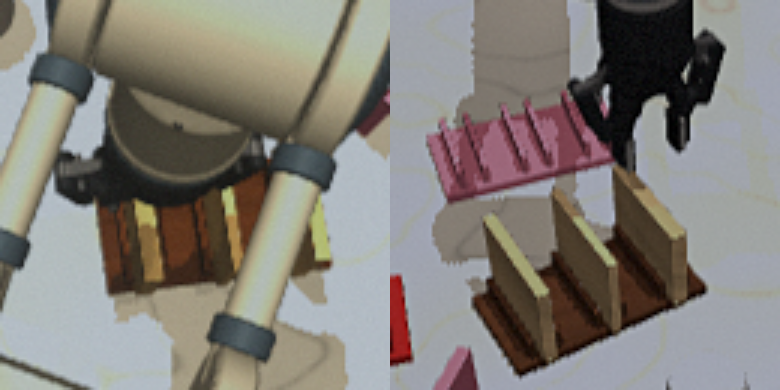

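The gripper straddles the +y board, with one finger at about (625,150) and the other at (680,130) in the crop. I'll descend and pinch.

Emit:
drive_tool([
  [0,0,30,0,0,0,0.0],
  [0,0,60,0,0,0,0.0],
  [0,0,80,0,0,0,0.0],
  [0,0,80,0,0,0,0.0],
  [0,0,80,0,0,0,0.0],
])

```text
time_s: 2.6
ee_pos: [0.5426, -0.1505, 0.0616]
tool_rot: [3.141, 0.002, -2.99]
ft_force: [0.5, -0.2, -0.3]
gripper_width: 0.0426
gripper_force: 0.0
```

Emit:
drive_tool([
  [0,0,0,0,0,0,1],
  [0,0,0,0,0,0,1],
  [0,0,0,0,0,0,1],
  [0,0,0,0,0,0,1],
  [0,0,0,0,0,0,1],
  [0,0,0,0,0,0,1],
  [0,0,0,0,0,0,1],
])

```text
time_s: 3.3
ee_pos: [0.5435, -0.152, 0.0626]
tool_rot: [-3.141, 0.004, -2.992]
ft_force: [0.7, -2.3, 5.9]
gripper_width: 0.0141
gripper_force: 60.8
```

Emit:
drive_tool([
  [0,0,0,0,0,0,0],
  [0,0,0,0,0,0,0],
  [0,0,0,0,0,0,0],
  [0,0,-30,0,0,0,0],
  [0,0,-65,0,0,0,0],
  [1,-35,-65,0,0,0,0],
  [1,-67,-65,0,0,0,0],
  [1,-67,-65,0,0,0,0],
  [1,-67,-30,0,0,0,0],
  [1,-67,0,0,0,0,0],
  [1,-67,0,0,0,0,0],
])

```text
time_s: 4.4
ee_pos: [0.5482, -0.2155, 0.0543]
tool_rot: [3.134, -0.008, -2.991]
ft_force: [-0.8, -0.7, -0.9]
gripper_width: 0.0426
gripper_force: 0.0
```

Emit:
drive_tool([
  [0,0,0,0,0,0,1],
  [0,0,0,0,0,0,1],
  [0,0,0,0,0,0,1],
  [0,0,0,0,0,0,1],
  [0,0,0,0,0,0,1],
  [0,0,0,0,0,0,1],
  [0,0,0,0,0,0,1],
])

```text
time_s: 5.1
ee_pos: [0.5526, -0.2178, 0.0628]
tool_rot: [-3.141, 0.004, -2.991]
ft_force: [-0.1, 0.6, 6.1]
gripper_width: 0.0082
gripper_force: 62.6
```

The readings so far are 14.1 mm, then 8.2 mm, with a bias of about -0.9. So these are the 15 and 9 mm boards, and the last should read about 11.1.

Emit:
drive_tool([
  [0,0,0,0,0,0,0],
  [0,0,0,0,0,0,0],
  [0,0,0,0,0,0,0],
  [0,0,-30,0,0,0,0],
  [0,0,-65,0,0,0,0],
  [0,-35,-65,0,0,0,0],
  [0,-65,-65,0,0,0,0],
  [0,-65,-65,0,0,0,0],
  [0,-65,-30,0,0,0,0],
  [0,-65,0,0,0,0,0],
  [0,-65,0,0,0,0,0],
  [0,-65,0,0,0,0,0],
])

```text
time_s: 6.3
ee_pos: [0.5607, -0.2811, 0.0599]
tool_rot: [3.139, -0.001, -2.991]
ft_force: [-1.2, 1.0, 1.0]
gripper_width: 0.0427
gripper_force: 0.0
```

Emit:
drive_tool([
  [0,0,0,0,0,0,0],
])

```text
time_s: 6.4
ee_pos: [0.5621, -0.282, 0.0626]
tool_rot: [-3.141, 0.003, -2.991]
ft_force: [0.0, -0.2, 1.2]
gripper_width: 0.0428
gripper_force: 0.0
```

Emit:
drive_tool([
  [0,0,0,0,0,0,1],
  [0,0,0,0,0,0,1],
  [0,0,0,0,0,0,1],
  [0,0,0,0,0,0,1],
  [0,0,0,0,0,0,1],
  [0,0,0,0,0,0,1],
  [0,0,0,0,0,0,1],
])

```text
time_s: 7.1
ee_pos: [0.5619, -0.2821, 0.0621]
tool_rot: [-3.142, 0.003, -2.991]
ft_force: [-0.2, 0.3, 6.3]
gripper_width: 0.0112
gripper_force: 59.6
```

```bash
python3 -c "
from h import *
s=bot.read_state(); print(s['ee_pos'],s['tool_rot'],s['ft_force'],s['joints'])
go((.549,.196,.20),186.5)"
```

```text
[ 0.56187151 -0.28206944  0.06208891] [-3.14150034  0.00326329 -2.99135283] [-0.23652183  0.29665265  6.27915307] [-5.20428246e-01  1.96700091e-01  1.41530804e+00  1.95772683e-03
  1.52697075e+00 -2.24154746e+00]
shift mm [ -59.3  474.6 -137.8] turn [-0.      0.0033  0.0368] t 7.1
```

It reads 11.2 mm, so this is the 12 mm board. I'll lift it and carry it over the other boards to the tray.

Emit:
drive_tool([
  [0,0,-20,0,0,0,1],
  [0,0,-50,0,0,0,1],
  [0,0,-90,0,0,0,1],
  [0,0,-130,0,0,0,1],
  [0,0,-138,0,0,0,1],
  [-5,30,-138,0,0.0033,0.037,1],
  [-10,75,-138,0,0.0033,0.037,1],
  [-15,120,-138,0,0.0033,0.037,1],
  [-20,165,-138,0,0.0033,0.037,1],
  [-25,210,-138,0,0.0033,0.037,1],
  [-31,255,-138,0,0.0033,0.037,1],
  [-37,300,-138,0,0.0033,0.037,1],
])

```text
time_s: 8.3
ee_pos: [0.5521, 0.0219, 0.1977]
tool_rot: [3.14, -0.003, -3.029]
ft_force: [0.7, 0.7, 0.0]
gripper_width: 0.0111
gripper_force: 58.6
```

```bash
python3 -c "
from h import *
go((.549,.196,.20),186.5)"
```

```text
shift mm [-16.6 173.3  -2. ] turn [ 0.0015 -0.0034 -0.0005] t 8.3
```

Emit:
drive_tool([
  [-4,40,0,0,0,0,1],
  [-8,85,0,0,0,0,1],
  [-12,130,0,0,0,0,1],
  [-15,165,0,0,0,0,1],
  [-16,175,0,0,0,0,1],
  [-16,175,30,0,0,0,1],
  [-16,175,60,0,0,0,1],
  [-16,175,78,0,0,0,1],
  [-16,175,78,0,0,0,1],
  [-16,175,78,0,0,0,1],
])

```text
time_s: 9.3
ee_pos: [0.5486, 0.1954, 0.1208]
tool_rot: [3.141, -0.003, -3.029]
ft_force: [-0.3, -0.3, -1.0]
gripper_width: 0.0111
gripper_force: 58.8
```

Run:
```python
from h import *
go((.549,.196,.117),186.5); st=bot.read_state(); print(st["tool_rot"],st["ft_force"])
a=read_camera("top");s=read_camera("scene")
cv2.imwrite("pics/s1.png",np.hstack([cv2.resize(a[140:240,70:200],None,fx=3,fy=3,interpolation=2),cv2.resize(s[120:220,290:420],None,fx=3,fy=3,interpolation=2)])[:,:,::-1])
```

```text
shift mm [-0.5  0.6  3.8] turn [ 0.001  -0.0032 -0.0009] t 9.3
[ 3.14057782 -0.00324134 -3.02899525] [-0.30485787 -0.30220534 -1.0234957 ]
```

View pics/s1.png

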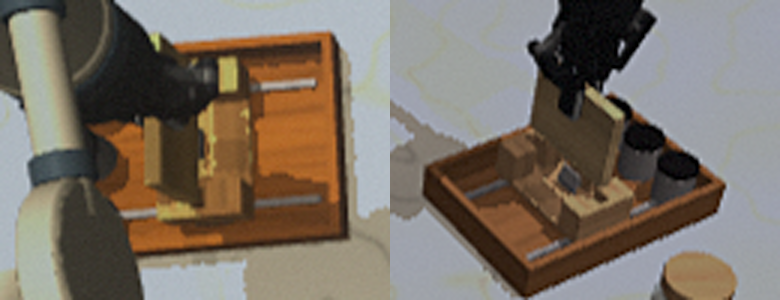

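The board hovers right over the holder slot. In the scene crop its near lower corner is at about (607,190), above the slot mouth at about (600,197). I'll lower gently to touch.

Emit:
drive_tool([
  [0,0,6,0,-0.0032,0,1],
  [0,0,11,0,-0.0032,0,1],
  [0,0,12,0,-0.0032,0,1],
  [0,0,13,0,-0.0032,0,1],
  [0,0,14,0,-0.0032,0,1],
  [0,0,14,0,-0.0032,0,1],
  [0,0,14,0,-0.0032,0,1],
])

```text
time_s: 10.1
ee_pos: [0.5487, 0.196, 0.1071]
tool_rot: [3.14, 0.001, -3.028]
ft_force: [0.2, -0.7, -1.2]
gripper_width: 0.011
gripper_force: 58.9
```

Emit:
drive_tool([
  [0,0,1,0,0,0,1],
  [0,0,1,0,0,0,1],
  [0,0,1,0,0,0,1],
])

```text
time_s: 10.4
ee_pos: [0.5488, 0.196, 0.1065]
tool_rot: [3.14, 0.002, -3.028]
ft_force: [-1.0, 0.2, 3.0]
gripper_width: 0.011
gripper_force: 59.1
```

Emit:
drive_tool([
  [0,0,1,0,0,0,1],
  [0,0,1,0,0,0,1],
  [0,0,1,0,0,0,1],
])

```text
time_s: 10.7
ee_pos: [0.5488, 0.196, 0.1054]
tool_rot: [3.14, 0.002, -3.029]
ft_force: [-0.2, -1.0, 4.4]
gripper_width: 0.011
gripper_force: 59.5
```

Contact is at about 5 N on a cheek top. I'll slide along y in sub-millimetre steps, watching for the drop in force.

Emit:
drive_tool([
  [0,-0.8,0,0,0,0,1],
  [0,-0.8,0,0,0,0,1],
])

```text
time_s: 10.9
ee_pos: [0.5489, 0.1956, 0.1053]
tool_rot: [3.139, 0.002, -3.028]
ft_force: [0.4, 1.0, 4.8]
gripper_width: 0.0113
gripper_force: 59.5
```

Emit:
drive_tool([
  [0,-0.8,0,0,0,0,1],
  [0,-0.8,0,0,0,0,1],
])

```text
time_s: 11.1
ee_pos: [0.5485, 0.1942, 0.104]
tool_rot: [3.141, -0.0, -3.028]
ft_force: [-0.3, 1.1, 0.4]
gripper_width: 0.0112
gripper_force: 58.8
```

Emit:
drive_tool([
  [0,-0.8,0,0,0,0,1],
  [0,-0.8,0,0,0,0,1],
])

```text
time_s: 11.3
ee_pos: [0.5484, 0.1938, 0.104]
tool_rot: [3.14, -0.001, -3.028]
ft_force: [0.5, 1.9, -2.1]
gripper_width: 0.0113
gripper_force: 58.6
```

The board dropped in: z force fell to about -1 and z went lower. I'll recentre by 0.6 mm and descend.

Emit:
drive_tool([
  [0,0.6,1,0,0,0,1],
  [0,0.6,2,0,0,0,1],
  [0,0.6,3,0,0,0,1],
  [0,0.6,4,0,0,0,1],
  [0,0.6,4,0,0,0,1],
])

```text
time_s: 11.8
ee_pos: [0.5488, 0.1941, 0.1008]
tool_rot: [3.14, 0.001, -3.028]
ft_force: [0.8, 1.0, -1.0]
gripper_width: 0.0114
gripper_force: 58.8
```

Emit:
drive_tool([
  [0,0,1,0,0,0,1],
  [0,0,2,0,0,0,1],
  [0,0,3,0,0,0,1],
  [0,0,4,0,0,0,1],
  [0,0,4,0,0,0,1],
])

```text
time_s: 12.3
ee_pos: [0.5488, 0.1942, 0.0968]
tool_rot: [3.14, 0.001, -3.028]
ft_force: [1.5, 1.8, -0.4]
gripper_width: 0.0113
gripper_force: 58.8
```

Going free, 10 mm in. The tongue comes next, so smaller steps.

Emit:
drive_tool([
  [0,0,1,0,0,0,1],
  [0,0,2,0,0,0,1],
  [0,0,3,0,0,0,1],
  [0,0,3,0,0,0,1],
])

```text
time_s: 12.7
ee_pos: [0.5488, 0.1942, 0.0937]
tool_rot: [3.14, 0.001, -3.028]
ft_force: [0.0, 1.1, -1.3]
gripper_width: 0.0112
gripper_force: 58.8
```

Emit:
drive_tool([
  [0,0,1,0,0,0,1],
  [0,0,2,0,0,0,1],
  [0,0,3,0,0,0,1],
  [0,0,3,0,0,0,1],
])

```text
time_s: 13.1
ee_pos: [0.5488, 0.1942, 0.0908]
tool_rot: [3.14, 0.001, -3.028]
ft_force: [-0.0, -0.7, -0.3]
gripper_width: 0.0112
gripper_force: 58.8
```

Emit:
drive_tool([
  [0,0,1,0,0,0,1],
  [0,0,2,0,0,0,1],
  [0,0,2,0,0,0,1],
])

```text
time_s: 13.4
ee_pos: [0.549, 0.1942, 0.0892]
tool_rot: [3.14, 0.001, -3.028]
ft_force: [-0.2, 1.1, 1.5]
gripper_width: 0.0115
gripper_force: 59.0
```

Emit:
drive_tool([
  [0,0,1,0,0,0,1],
  [0,0,2,0,0,0,1],
  [0,0,2,0,0,0,1],
])

```text
time_s: 13.7
ee_pos: [0.549, 0.1942, 0.0871]
tool_rot: [3.14, 0.001, -3.028]
ft_force: [0.2, -0.2, 2.2]
gripper_width: 0.011
gripper_force: 59.2
```

Emit:
drive_tool([
  [0,0,1,0,0,0,1],
  [0,0,2,0,0,0,1],
  [0,0,2,0,0,0,1],
])

```text
time_s: 14.0
ee_pos: [0.5488, 0.1942, 0.0848]
tool_rot: [3.14, 0.001, -3.028]
ft_force: [-0.5, 0.2, 2.3]
gripper_width: 0.0109
gripper_force: 59.0
```

Emit:
drive_tool([
  [0,0,1,0,0,0,1],
  [0,0,2,0,0,0,1],
  [0,0,2,0,0,0,1],
])

```text
time_s: 14.3
ee_pos: [0.5487, 0.1941, 0.0825]
tool_rot: [3.14, 0.0, -3.028]
ft_force: [0.6, 0.9, -0.3]
gripper_width: 0.0114
gripper_force: 59.0
```

Emit:
drive_tool([
  [0,0,1,0,0,0,1],
  [0,0,2,0,0,0,1],
  [0,0,3,0,0,0,1],
  [0,0,3,0,0,0,1],
])

```text
time_s: 14.7
ee_pos: [0.5487, 0.1942, 0.0797]
tool_rot: [3.14, 0.001, -3.028]
ft_force: [-0.3, -0.7, -0.0]
gripper_width: 0.011
gripper_force: 58.9
```

Emit:
drive_tool([
  [0,0,1,0,0,0,1],
  [0,0,2,0,0,0,1],
  [0,0,3,0,0,0,1],
  [0,0,3,0,0,0,1],
])

```text
time_s: 15.1
ee_pos: [0.5489, 0.1942, 0.0768]
tool_rot: [3.14, 0.001, -3.028]
ft_force: [-0.4, 0.0, 0.5]
gripper_width: 0.011
gripper_force: 58.9
```

Emit:
drive_tool([
  [0,0,1,0,0,0,1],
  [0,0,2,0,0,0,1],
  [0,0,2,0,0,0,1],
])

```text
time_s: 15.4
ee_pos: [0.5488, 0.1942, 0.0748]
tool_rot: [3.14, 0.001, -3.028]
ft_force: [-0.0, -0.1, 0.3]
gripper_width: 0.0115
gripper_force: 58.9
```

Emit:
drive_tool([
  [0,0,1,0,0,0,1],
  [0,0,1,0,0,0,1],
  [0,0,1,0,0,0,1],
])

```text
time_s: 15.7
ee_pos: [0.5489, 0.1942, 0.0741]
tool_rot: [3.14, 0.001, -3.028]
ft_force: [-0.2, -0.5, 2.2]
gripper_width: 0.0113
gripper_force: 59.1
```

Emit:
drive_tool([
  [0,0,0.5,0,0,0,1],
  [0,0,1,0,0,0,1],
  [0,0,1,0,0,0,1],
])

```text
time_s: 16.0
ee_pos: [0.5489, 0.1942, 0.0732]
tool_rot: [3.14, 0.001, -3.028]
ft_force: [-1.4, -2.0, 3.9]
gripper_width: 0.0111
gripper_force: 59.4
```

Emit:
drive_tool([
  [0,0,0.5,0,0,0,1],
  [0,0,1,0,0,0,1],
  [0,0,1,0,0,0,1],
])

```text
time_s: 16.3
ee_pos: [0.5489, 0.1942, 0.0723]
tool_rot: [3.14, 0.001, -3.028]
ft_force: [-1.6, -2.5, 5.2]
gripper_width: 0.0112
gripper_force: 59.7
```

The board is home: 6 N at about 1.8 mm of holder sink, with z matching the seat. I'll open gently and retreat upward.

Emit:
drive_tool([
  [0,0,0,0,0,0,0.2],
  [0,0,0,0,0,0,0.2],
  [0,0,0,0,0,0,0.2],
  [0,0,0,0,0,0,0.2],
  [0,0,-20,0,0,0,0.2],
  [0,0,-50,0,0,0,0.2],
  [0,0,-90,0,0,0,0.2],
  [0,0,-130,0,0,0,0.2],
  [0,0,-150,0,0,0,0.2],
  [0,0,-150,0,0,0,0.2],
])

```text
time_s: 17.3
ee_pos: [0.55, 0.1945, 0.2266]
tool_rot: [3.139, 0.008, -3.028]
ft_force: [1.1, 0.4, 0.4]
gripper_width: 0.0342
gripper_force: 0.0
```

Emit:
drive_tool([
  [100,0,0,0,0,0,0.2],
  [100,0,0,0,0,0,0.2],
  [100,0,0,0,0,0,0.2],
  [100,0,0,0,0,0,0.2],
])

```text
time_s: 17.7
ee_pos: [0.4484, 0.1826, 0.2206]
tool_rot: [3.14, 0.0, -3.028]
ft_force: [0.7, -0.0, 0.6]
gripper_width: 0.0346
gripper_force: 0.0
```

Run:
```python
from h import *
a=read_camera("top");s=read_camera("scene")
cv2.imwrite("pics/e1.png",np.hstack([cv2.resize(s[110:300,150:430],None,fx=2,fy=2,interpolation=2),cv2.resize(a[140:330,80:200],None,fx=2,fy=2,interpolation=2)])[:,:,::-1])
c=np.array([.5489,.1942]); ex=np.array([np.cos(np.radians(6.5)),np.sin(np.radians(6.5))])
for z in (.107,.110): print(z,[proj("scene",[*(c+k*ex),z]).round(1).tolist() for k in (-.055,.055)])
```

```text
0.107 [[[338.4, 151.1]], [[362.9, 172.2]]]
0.11 [[[338.6, 150.3]], [[363.1, 171.4]]]
```

View pics/e1.png

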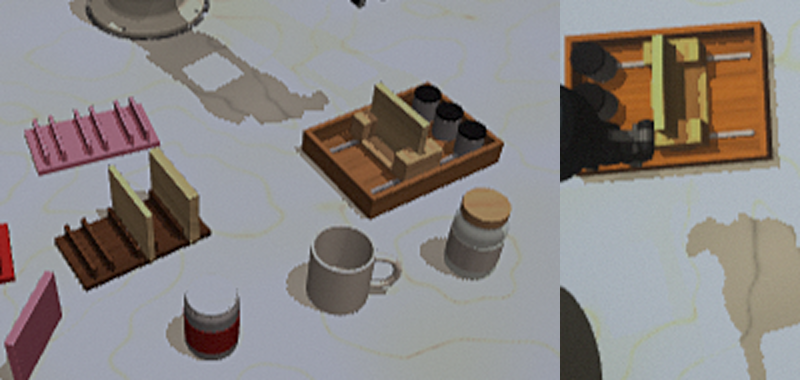

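The board's top corners are at crop px (377,84) and (428,126), which is full image (338.5,152) and (364,173). That matches the predicted home height of 107 mm. The other two boards still stand in the stand, and the jar, can and mug haven't moved.

```bash
python3 -c "
from plant import order
print(order.sign_off())"
```

```text
the job is handed in; nothing more can be done
None
```

The 12 mm board, identified by pinching all three, is seated fully home past the tongue in the tray's holder; the 9 and 15 mm boards remain in the stand, the highest measured pressing force was about 6 N, and the job was handed in at about 18 s.

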